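# Wind down and lock the lid press on an olive tub

### The arm

A 7-joint arm with a two-finger parallel gripper is mounted at the origin on the work surface. World frame = base frame: x ahead of the robot, y to its left, z up, the work surface at z = 0. Lengths are in m, angles in rad, forces in N, time in s.
With the tool pointing down it reaches from about 0.425 to 0.95 m from the base axis. Payload 4.7 kg.
Tool frame: the origin (TCP) lies between the finger pads; the fingertips stand 25 mm ahead of it and the grasp point (between the pads) lies 6 mm ahead of it; x points along the fingers, z is the direction in which the jaws open and shut, and the axes are right-handed (so a half turn about x gives the same grasp; the last joint's range is limited). The gripper opens to 85 mm and grips with 20 to 120 N. Pads are 22 mm wide; open, the fingers measure 114 mm over their backs; the gripper's body (76 mm by 85 mm) begins 54 mm behind the grasp point. The pads swing forward as they close: fully open they stand 13 mm farther back than shut.
Start: joints at [-1.218, 0.469, -0.049, 1.532, 0.024, 1.141, -0.082], TCP at [0.251, 0.626, 0.256] pointing down, gripper open.
Joint ranges: [-2.59, 2.59], [-0.33, 1.99], [-1.39, 1.29], [0.1, 2.45], [-1.04, 4.18], [0.21, 1.99], [-2.66, 2.66]. Speed limits (rad/s): [2.57, 2.57, 3.14, 3.14, 3.14, 3.14, 3.14].

### API

Orientations are given as a 3x3 rotation matrix whose columns are the frame's x, y, z axes.
In Python, from rig import * gives the robot as it stands. Calls block until the motion is done:
- movep(position, orientation): joint-space move of the TCP to a pose.
- move_l(position, attitude=None, feed=0.15, until_force=None): straight line of the TCP; attitude=None keeps the orientation; feed is the mean speed in m/s. With until_force (N) it stops when the force on the tool has changed by that much, and returns True; else False.
- move_joints(angles): joint-space move.
- command_gripper(opening, newtons=None): finger opening in m; newtons is the grip in N (None keeps the last); returns when the fingers have stopped.
- sleep(seconds).
- inverse_kinematics(position, orientation): joint angles nearest the present ones, or None.
- sense(): the state.
- camera(name): name is "scene" or "top" or "wrist"; returns (picture, depth): 480x640x3 uint8, red, green, blue; 480x640 float32, m along the optical axis (not along the pixel's ray), 0 where there is no reading.
- camera_params(name): a dict with "K" (3x3 intrinsics, pixels), "position" and "rotation" of the camera in the world; the wrist camera has in their place "tool_from_camera" (4x4, takes a point from camera to tool coordinates, whose origin is the TCP and whose axes are the tool frame's). Camera axes: x right, y down, z forward; pixel columns grow to the right and rows downward; lengths in m; the calibration is good to about 2 mm. A picture is of the moment at which its call begins: read the wrist's pose just before it. camera_params takes no time and is no camera call.
A pose or a line that the arm cannot do raises Unreachable and nothing moves.
- finish_job(): hands the job in, once; it reports no verdict.
The state is a dict: "time_s": time; "joint_pos": joint angles; "qd": joint speeds; "joint_efforts": joint torques, N m; "position": TCP position; "tcp_rot": TCP orientation; "wrist_force": force on the tool from outside, world axes, zero at the start; "ft_torque": the same for the moment, N m; "finger_gap": finger opening in m.
Only numpy, scipy, OpenCV 4.12 (cv2) and the standard library are available. Lean on these libraries where they do the work, as an engineer would, in place of code of your own. Each camera call takes 0.05 s, during which the arm holds its last target. There are 200 camera calls.

### The job

The lidded tub of olives has to be clamped for the trip: wind the press's handwheel clockwise by its red handle until the foot bears on the lid and the wheel turns firm, about half as hard again as it ran free, and stop there without overtightening. Then swing the red lock lever all the way round to its stop at the front, let go, and leave the tub, jar, bowl and scoop where they are.

Things in the scene. Friction and masses are not known exactly. Their poses are not given: they have to be found in the camera images.
- press: Fixed steel lid press: 220 x 340 x 12 mm base plate, two posts 300 mm apart along its y, and a 45 mm wide bridge across their tops (top face 195 mm up). Origin: centre of the base plate's underside. +y runs along the bridge towards the lock lever, -x is its front, z up.
- tub: Clear plastic tub of olives with a green lid, loose, standing on the press's base plate between the posts: 186 x 246 mm over the lid, 112 mm tall, plus a round 5 mm boss in the middle of the lid. Origin: centre of its underside. 2 to 4 kg.
- spindle: Upright steel spindle (16 mm thick, 62 mm long) through the bridge on the wheel's axis; origin at its lower end, z up. Winding the wheel clockwise lowers it 2 mm per rad. It carries a collar and the black rubber foot (68 mm disc) that bears on the lid's boss. The foot's underside is set an unknown 30 to 35 mm below the origin, so feel for contact: it comes after about 0.4 to 1.1 turns.
- wheel_axis (a point): On the vertical axis of the black handwheel (142 mm across, hub top 223 mm up), 246 mm above the table like handle_grip; fixed to the press. Running free takes about 10.5 N along the circle at the handle while moving; once the foot touches, this rises about 7 N per rad. Firm is 6 N above free running (3.5 N is just enough, 9.5 N overtight); at a pause less push remains, but with the same rise.
- handle_grip (a point): Middle of the red upright crank handle on the wheel's rim: 20 mm thick, from 224 to 266 mm above the table, 65 mm from wheel_axis. It spins freely on its pin, so it can be pinched from above and carried round the circle without turning the hand. Clockwise seen from above tightens. The wheel stays where it is left.
- lock_pivot (a point): Point on the vertical pivot axis of the lock lever, over the press's +y post, at the height of lock_grip (236 mm above the table). Fixed to the press.
- lock_grip (a point): Point on the red upright grip at the end of the lock lever, 55 mm from lock_pivot, 236 mm above the table. The grip is 18 mm thick, from 206 to 252 mm above the table; the lever arm below it is at 207 mm.
- lock (a joint): Turn of the lock lever in rad, counterclockwise from above. It starts at 0 to 0.35 (pointing away from the wheel, along the press's +y) and locks at its stop at 1.309, pointing along the press's -x (front). Stiff: about 2 N at the grip; it stays where it is left.
- jar: Bystander: green glass jar with a yellow cap, 72 mm across, 110 mm tall, to the -y side of the press. Origin: centre of its underside.
- bowl: Bystander: blue bowl, 110 mm across, 50 mm tall, to the -y side of the press. Origin: centre of its underside.
- scoop: Bystander: grey olive scoop lying to the +y side of the press, blade 100 x 75 x 42 mm along its +x, handle 110 mm along its -x. Origin: on the table under the back of the blade.

How it is judged:
By the outcome, as a careful person would: the job done as asked, in the order asked, and still so for the second after the job is handed in, with the robot touching nothing.
It also fails if it takes over 72 s, if anything falls off the work surface, if the arm or the gripper's body presses on something with over 40 N, if the wrist force passes 120 N, or if a joint passes its speed limit or range.

## Working session

There is one attempt and no reset: what is moved stays moved. The work goes in short steps, each a Python script; the robot and the scene stay as the last script left them, time stands still between calls to the robot, and variables do not carry over. Pictures are saved under pics/ and viewed, about 8 in all and at most 12, crops included, and the job is handed in when it is done.

```bash
mkdir -p pics; ls; python3 - <<'E'
from rig import *
import cv2, numpy as np
for n in ("scene","top"):
    p,d=camera(n); cv2.imwrite(f"pics/{n}0.png",p[:,:,::-1]); np.savez(f"{n}0.npz",p=p,d=d)
    print(n,camera_params(n))
s=sense();print(s)
E
```

```text
pics
scene {'K': array([[595.22231677,   0.        , 324.14817433],
       [  0.        , 595.22231677, 237.63060201],
       [  0.        ,   0.        ,   1.        ]]), 'position': array([1.28480897, 0.5727598 , 1.10805638]), 'rotation': array([[-0.55966191,  0.60149916, -0.5700678 ],
       [ 0.82861393,  0.39510058, -0.39660368],
       [-0.01332266, -0.6943301 , -0.71953333]])}
top {'K': array([[602.74906325,   0.        , 312.42011464],
       [  0.        , 602.74906325, 245.03562574],
       [  0.        ,   0.        ,   1.        ]]), 'position': array([0.35978208, 0.0558407 , 1.29076513]), 'rotation': array([[ 0.00985746, -0.98793313,  0.15456702],
       [-0.99970434, -0.01317258, -0.02043828],
       [ 0.0222277 , -0.15431985, -0.98777088]])}
{'time_s': 0.1, 'joint_pos': array([-1.21790227,  0.46939928, -0.04859598,  1.53356224,  0.02404721,
        1.14101078, -0.0822992 ]), 'qd': array([-0.00059909, -0.00231056,  0.00035486, -0.00230377,  0.00061103,
       -0.00046461,  0.0001099 ]), 'joint_efforts': array([ 5.00107399e-04, -5.11515784e+01, -4.71971731e-02, -2.38393217e+01,
        1.07678049e-02,  4.39770520e-03,  1.36176467e-05]), 'position': array([0.25128973, 0.62596494, 0.25534554]), 'tcp_rot': array([[-6.56421688e-04, -9.28000833e-01,  3.72577540e-01],
       [-1.67283524e-03,  3.72578118e-01,  9.27999325e-01],
       [-9.99998385e-01, -1.41019540e-05, -1.79696085e-03]]), 'wrist_force': array([ 0.15078993, -0.57759687, -0.34089445]), 'ft_torque': array([-0.03496084,  0.0142129 , -0.00321424]), 'finger_gap': 0.08536303729756854}
```

View pics/top0.png

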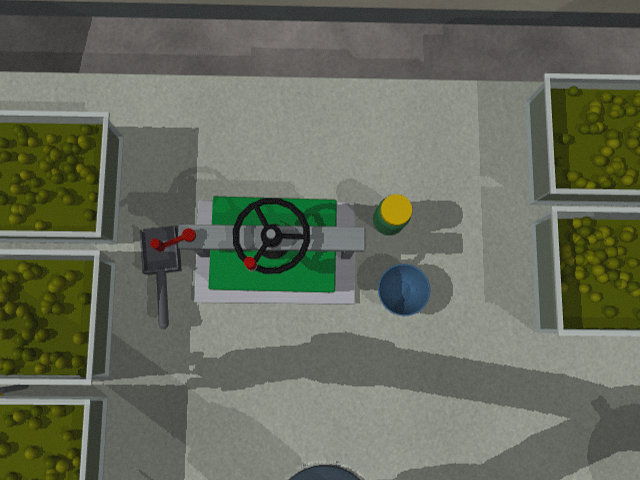

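View pics/scene0.png

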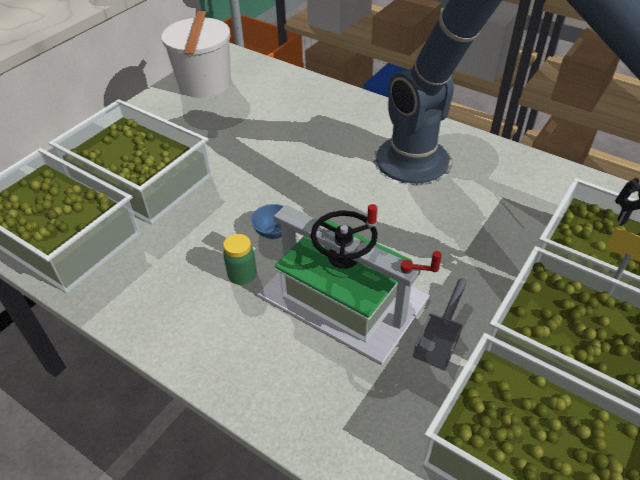

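Top view: hub at about (271,236), handle top (250,263), lever pivot (189,235), lever grip top (157,244), and the jar and bowl sit right of the press. Scene view: the lever swings out towards the robot side (+y end), with the scoop beneath it. Next I'll measure using the depth images.

```bash
cat > vis.py <<'E'
import numpy as np
from rig import *
def cloud(n,p,d):
    c=camera_params(n);K=c["K"];v,u=np.mgrid[:480,:640]
    P=np.stack([(u-K[0,2])/K[0,0]*d,(v-K[1,2])/K[1,1]*d,d],-1)@c["rotation"].T+c["position"]
    P[d<=0]=np.nan
    return P
def circ(P):
    A=np.c_[2*P[:,:2],np.ones(len(P))];s=np.linalg.lstsq(A,(P[:,:2]**2).sum(1),rcond=None)[0]
    return s[:2],np.sqrt(s[2]+s[:2]@s[:2])
E
python3 - <<'E'
from vis import *
import cv2
for n in ("top","scene"):
    z=np.load(n+"0.npz");p=z["p"].astype(int);P=cloud(n,z["p"],z["d"])
    red=(p[...,0]>110)&(p[...,1]<60)&(p[...,2]<60)&(abs(P[...,1]-.1)<.35)&(P[...,2]>.19)&(P[...,2]<.29)
    k,lab,st,ce=cv2.connectedComponentsWithStats(red.astype(np.uint8))
    for i in range(1,k):
        if st[i,4]<15: continue
        Q=P[lab==i];zt=np.percentile(Q[:,2],95)
        T=Q[Q[:,2]>zt-.006]
        print(n,"red",st[i],ce[i].round(1),"ztop",zt.round(3),"top mean",np.median(T,0).round(4),"min",Q.min(0).round(3),"max",Q.max(0).round(3))
    dark=(p.max(-1)<60)&(P[...,2]>.195)&(P[...,2]<.24)&(abs(P[...,1]-.1)<.2)&(abs(P[...,0]-.55)<.25)
    Q=P[dark];print(n,len(Q)); c=np.median(Q,0)
    for _ in range(8):
        r=np.linalg.norm(Q[:,:2]-c[:2],axis=1); R=Q[(abs(r-.065)<.012)]; c,rr=circ(R)
    print("wheel",c,rr,len(R),np.median(R[:,2]))
    br=(abs(P[...,2]-.195)<.006)&(p.max(-1)-p.min(-1)<25)&(p.min(-1)>70)&(abs(P[...,0]-c[0])<.15)&(abs(P[...,1]-c[1])<.22)
    k,lab,st,_=cv2.connectedComponentsWithStats(br.astype(np.uint8)); 
    B=P[br];(cc,wh,an)=cv2.minAreaRect(B[:,:2].astype(np.float32)*1000);
    m=B[:,:2].mean(0);w,V=np.linalg.eigh(np.cov((B[:,:2]-m).T)); print("bridge",cc,wh,an,V[:,1],np.median(B[:,2]))
c=camera_params("top");K=c["K"]
for nm,u,v,h in (("hub",271,236,.223),("handle",250,263,.266),("pivot",189,235,.215),("grip",157,244,.252)):
    r=c["rotation"]@np.linalg.solve(K,[u,v,1]);print(nm,(c["position"]+r*(h-c["position"][2])/r[2]).round(4))
print(camera_params("wrist")["tool_from_camera"].round(3))
E
```

```text
top red [173 228  22  13 142] [186.3 234.6] ztop 0.215 top mean [0.5443 0.2602 0.2118] min [0.534 0.247 0.195] max [0.56  0.286 0.217]
top red [150 239   9   9  60] [154.  242.7] ztop 0.255 top mean [0.5224 0.3093 0.2522] min [0.515 0.302 0.248] max [0.53  0.317 0.255]
top red [244 257  11  11  91] [248.8 261.7] ztop 0.268 top mean [0.4895 0.1429 0.2654] min [0.481 0.134 0.216] max [0.503 0.154 0.269]
top 1893
wheel [0.5445676  0.10867901] 0.06401280863404474 1291 0.21774496349656047
bridge (544.9548950195312, 109.48031616210938) (343.9129943847656, 45.28574752807617) 89.93770599365234 [0.00127917 0.99999918] 0.19473708720141947
scene red [368 205   9  19  87] [373.  212.8] ztop 0.268 top mean [0.4919 0.1435 0.2661] min [0.485 0.134 0.227] max [0.501 0.152 0.269]
scene red [433 251   8  21  64] [437.3 257.5] ztop 0.255 top mean [0.5239 0.3091 0.2521] min [0.515 0.301 0.208] max [0.531 0.317 0.256]
scene red [401 260  25  11 122] [410.3 265. ] ztop 0.215 top mean [0.5423 0.2621 0.2122] min [0.531 0.248 0.204] max [0.556 0.294 0.217]
scene 1271
wheel [0.54748703 0.1097184 ] 0.0638610152696115 851 0.21790231490522627
bridge (545.6307983398438, 108.95374298095703) (346.15594482421875, 49.759090423583984) 89.99125671386719 [0.00882826 0.99996103] 0.19518838545397715
hub [0.5423 0.1083 0.223 ]
handle [0.4876 0.141  0.266 ]
pivot [0.5435 0.2564 0.215 ]
grip [0.5206 0.3041 0.252 ]
[[-0.    -0.28   0.96  -0.118]
 [ 0.    -0.96  -0.28   0.073]
 [ 1.     0.     0.     0.001]
 [ 0.     0.     0.     1.   ]]
```

```bash
cat > geo.py <<'E'
from vis import *
import time
C=np.array([.5455,.109]); H=np.array([.4907,.1432]); PV=np.array([.5455,.259]); G=np.array([.5232,.3092])
def R(az):  # tool x down, jaw axis at azimuth az
    z=np.array([np.cos(az),np.sin(az),0]);x=np.array([0,0,-1.]);return np.c_[x,np.cross(z,x),z]
E
python3 - <<'E'
from geo import *
import math
print(R(math.atan2(.928,.3726)).round(2))
for az in np.radians([0,30,60,90,120,150]):
    js=[inverse_kinematics(np.r_[C+.065*np.array([np.cos(a),np.sin(a)]),.256],R(az)) for a in np.arange(0,6.28,.8)]
    print(np.degrees(az).round(),sum(j is None for j in js)); 
    js=[j for j in js if j is not None]
    if js: print(np.min(js,0).round(2),np.max(js,0).round(2))
print("lever")
for b in np.linspace(.418,1.62,4):   # angle from +y, ccw
    u=np.array([-np.sin(b),np.cos(b)])
    for az in (b,b+np.pi/2,): print(b.round(2),np.degrees(az).round(),np.round(inverse_kinematics(np.r_[PV+.055*u,.244],R(az)),2))
E
```

```text
[[ 0.   -0.93  0.37]
 [ 0.    0.37  0.93]
 [-1.    0.    0.  ]]
0.0 0
[-0.73  0.17  0.42  1.69 -0.21  1.01 -0.27] [-0.57  0.4   0.52  1.98 -0.09  1.1   0.01]
30.0 0
[-0.66  0.17  0.32  1.69 -0.17  1.01  0.23] [-0.52  0.39  0.45  1.97 -0.07  1.09  0.51]
60.0 0
[-0.59  0.17  0.22  1.69 -0.14  1.01  0.73] [-0.46  0.38  0.38  1.97 -0.06  1.09  1.01]
90.0 0
[-0.52  0.17  0.13  1.68 -0.09  1.01  1.23] [-0.37  0.38  0.3   1.97 -0.04  1.09  1.51]
120.0 0
[-0.42  0.17  0.02  1.68 -0.06  1.01  1.72] [-0.28  0.38  0.2   1.96 -0.01  1.09  2.  ]
150.0 0
[-0.35  0.17 -0.08  1.67 -0.03  1.01  2.21] [-0.2   0.38  0.1   1.96  0.03  1.09  2.49]
lever
0.42 24.0 [-0.77  0.37  0.22  1.73 -0.09  1.05 -0.1 ]
0.42 114.0 [-0.54  0.37 -0.08  1.71  0.03  1.06  1.36]
0.82 47.0 [-0.72  0.33  0.15  1.77 -0.05  1.04  0.27]
0.82 137.0 [-0.48  0.34 -0.15  1.76  0.06  1.05  1.73]
1.22 70.0 [-0.65  0.3   0.08  1.81 -0.03  1.03  0.66]
1.22 160.0 [-0.42  0.31 -0.21  1.8   0.08  1.03  2.13]
1.62 93.0 [-0.58  0.28  0.03  1.84 -0.01  1.02  1.07]
1.62 183.0 [-0.34  0.3  -0.27  1.83  0.09  1.03  2.54]
```

```bash
python3 - <<'E'
from geo import *
import cv2
A=R(np.radians(58))
s=sense();move_l(s["position"]+[0,0,.1],feed=.25)
movep(np.r_[H,.34],A)
command_gripper(.05,60)
sleep(.3);f0=sense()["wrist_force"];print("free",f0)
print(move_l(np.r_[H,.257],feed=.1,until_force=8))
s=sense();print(s["position"],s["wrist_force"])
command_gripper(0.0,60);sleep(.3)
s=sense();print(s["position"],s["wrist_force"],s["finger_gap"],s["time_s"])
p,d=camera("wrist");cv2.imwrite("pics/w1.png",p[:,:,::-1])
E
```

```text
free [-0.61861625 -0.36619857 -0.6443775 ]
False
[0.49116095 0.14332782 0.25760105] [-0.64625289  0.49259688  0.30711186]
[0.49070217 0.14281576 0.25780331] [-2.40121926 -1.29616835  6.52035671] 0.018492472113604427 5.0083
```

View pics/w1.png

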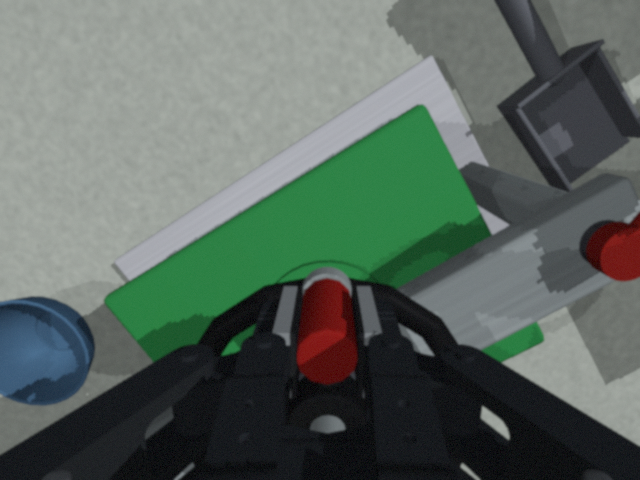

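Wrist view: the red handle (327,330) is centred between the pads. I'll wind a first stretch and log the force at each pause.

```bash
cat > wind.py <<'E'
from geo import *
import json,os
def step(a,r=.065,z=.257,feed=.06,C=C):
    u=np.array([np.cos(a),np.sin(a)])
    t=np.array([u[1],-u[0]])          # clockwise tangent
    move_l(np.r_[C+r*u,z],feed=feed)
    sleep(.06);F=[]
    for _ in range(4): s=sense();F.append(s["wrist_force"]);sleep(.015)
    f=np.mean(F,0)
    p=s["position"][:2]-C
    aa=np.arctan2(p[1],p[0])
    return -f[:2]@t, f[:2]@u, f[2], aa, np.hypot(*p), s["time_s"]
E
python3 - <<'E'
from wind import *
p=sense()["position"][:2]-C;a=np.arctan2(p[1],p[0]);print(a,np.hypot(*p))
L=[]
for i in range(8):
    a-=.15;o=step(a);L.append([a,*o]);print(np.round([a,*o],4))
json.dump(L,open("log.json","w"))
E
```

```text
2.5888159122321546 0.06439667495763984
[2.4388 6.4984 0.8921 8.1323 2.4655 0.0644 5.475 ]
[2.2888e+00 6.6117e+00 5.2000e-03 7.9915e+00 2.3144e+00 6.4400e-02
 5.9083e+00]
[ 2.1388  6.8052 -0.3175  8.3647  2.1618  0.0644  6.3417]
[ 1.9888  6.9946 -0.5592  8.3038  2.0108  0.0644  6.775 ]
[ 1.8388  6.4386 -1.1731  8.0735  1.8602  0.0645  7.2083]
[ 1.6888  6.6024 -1.7666  8.5367  1.7101  0.0646  7.6417]
[ 1.5388  7.0675 -1.8135  8.3659  1.5614  0.0646  8.075 ]
[ 1.3888  6.6482 -2.8305  8.0079  1.4129  0.0647  8.5083]
```

```bash
python3 - <<'E'
from wind import *
L=json.load(open("log.json"));a=L[-1][0];b=np.median([l[1] for l in L])
for i in range(50):
    a-=.12;o=step(a);L.append([a,*o]);print(*np.round([a,*o[:3],o[4],o[5]],3))
    if np.mean([l[1] for l in L[-2:]])>b+3: break
    if i and abs(o[1])>10 : print("radial");break
json.dump(L,open("log.json","w"))
E
```

```text
1.269 7.038 -3.366 8.333 0.065 8.917
1.149 7.05 -3.561 8.47 0.065 9.325
1.029 7.247 -4.156 8.608 0.065 9.733
0.909 7.085 -3.9 8.338 0.065 10.142
0.789 6.938 -4.665 8.539 0.065 10.55
0.669 6.971 -4.149 7.8 0.065 10.958
0.549 7.023 -4.085 7.583 0.065 11.367
0.429 7.262 -3.935 6.998 0.065 11.775
0.309 7.506 -3.06 6.327 0.065 12.183
0.189 6.976 -2.455 5.036 0.065 12.592
0.069 7.877 -1.838 4.535 0.065 13.0
-0.051 7.719 -0.553 3.634 0.065 13.408
-0.171 7.917 0.34 1.669 0.065 13.817
-0.291 7.936 0.88 0.661 0.065 14.225
-0.411 8.484 1.46 0.218 0.065 14.633
-0.531 8.147 1.75 -0.256 0.065 15.042
-0.651 8.274 2.144 -0.897 0.065 15.45
-0.771 7.762 1.843 -1.724 0.066 15.858
-0.891 7.841 1.853 -1.566 0.066 16.267
-1.011 7.473 2.33 -1.517 0.065 16.675
-1.131 7.621 2.156 -1.807 0.066 17.083
-1.251 6.972 1.839 -1.757 0.065 17.492
-1.371 7.147 1.596 -2.219 0.065 17.9
-1.491 7.378 1.271 -1.738 0.065 18.308
-1.611 6.848 1.863 -1.902 0.065 18.717
-1.731 7.196 0.839 -1.701 0.065 19.125
-1.851 7.313 0.494 -1.224 0.065 19.533
-1.971 7.557 0.759 -1.621 0.065 19.942
-2.091 7.533 0.415 -1.087 0.065 20.35
-2.211 7.467 0.288 -0.854 0.065 20.758
-2.331 7.697 0.141 0.268 0.065 21.167
-2.451 7.618 0.133 0.289 0.065 21.575
-2.571 7.888 0.739 1.336 0.065 21.983
-2.691 7.556 0.842 2.623 0.065 22.392
-2.811 7.854 1.151 3.377 0.065 22.8
-2.931 7.403 0.858 4.282 0.065 23.208
-3.051 8.242 1.6 5.264 0.065 23.617
-3.171 7.551 1.139 6.41 0.065 24.025
-3.291 7.815 2.035 7.652 0.065 24.433
-3.411 7.976 1.809 7.907 0.064 24.842
-3.531 8.989 1.843 9.026 0.064 25.25
-3.651 9.415 1.062 10.177 0.064 25.658
-3.771 9.776 1.261 10.702 0.064 26.067
-3.891 10.747 1.173 11.251 0.064 26.475
```

```bash
python3 - <<'E'
from wind import *
L=json.load(open("log.json"));a=L[-1][0]
for i in range(7):
    a-=.08;o=step(a);L.append([a,*o]);print(*np.round([a,*o[:3],o[3]-2*np.pi,o[4],o[5]],3))
    if o[0]>13.2 or a<-4.34: break
json.dump(L,open("log.json","w"))
E
```

```text
-3.971 11.811 0.881 11.656 -3.918 0.064 26.85
-4.051 11.719 0.722 12.598 -3.997 0.064 27.225
-4.131 12.502 0.837 12.617 -4.076 0.064 27.6
-4.211 13.116 0.101 13.121 -4.156 0.064 27.975
-4.291 13.136 -0.638 13.138 -4.234 0.064 28.35
-4.371 13.792 -0.785 13.163 -4.313 0.064 28.725
```

```bash
python3 - <<'E'
from wind import *
import cv2
L=json.load(open("log.json"));a=L[-1][0]+.056
o=step(a);print(np.round(o,3))
command_gripper(.05);sleep(.1)
p=sense()["position"];move_l([*p[:2],.345],feed=.2)
b=.418
movep(np.r_[G,.345],R(b));sleep(.2)
print(sense()["wrist_force"],sense()["time_s"])
p,d=camera("top");cv2.imwrite("pics/t2.png",cv2.resize(p[150:330,120:400,::-1],None,fx=2.8,fy=2.8))
np.savez("t2.npz",p=p,d=d)
P=cloud("top",p,d);q=p.astype(int)
m=(q[...,0]>110)&(q[...,1]<60)&(q[...,2]<60)&(P[...,2]>.262)&(P[...,2]<.275)&(abs(P[...,1]-.1)<.1)
h=np.median(P[m],0);print("handle",h,m.sum(),np.arctan2(*(h[:2]-C)[::-1]))
print(move_l(np.r_[G,.246],feed=.1,until_force=8))
command_gripper(0,40);sleep(.2)
s=sense();print(s["position"],s["wrist_force"],s["finger_gap"],s["time_s"])
p,d=camera("wrist");cv2.imwrite("pics/w2.png",p[:,:,::-1])
E
```

```text
[ 4.55  -0.764  7.573  1.976  0.064 29.1  ]
[ 0.26924241 -0.60800901  0.89474339] 31.1917
handle [0.52051014 0.16917848 0.26631525] 64 1.9643903128687807
False
[0.5233326  0.30932317 0.24659946] [-1.94407866 -0.56866885  5.59230644] 0.016968414244230696 32.975
```

View pics/w2.png

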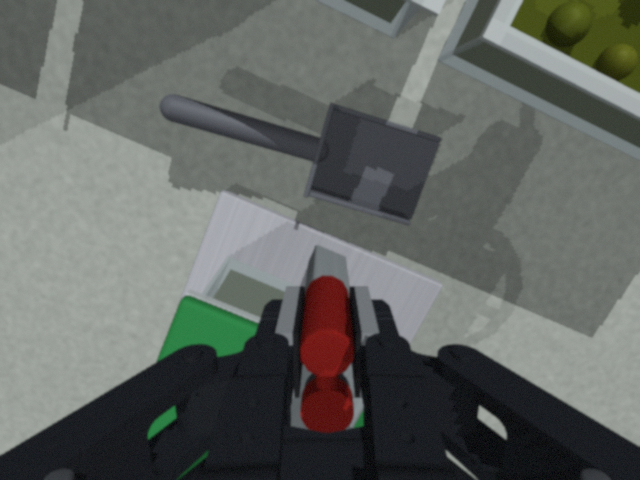

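View pics/t2.png

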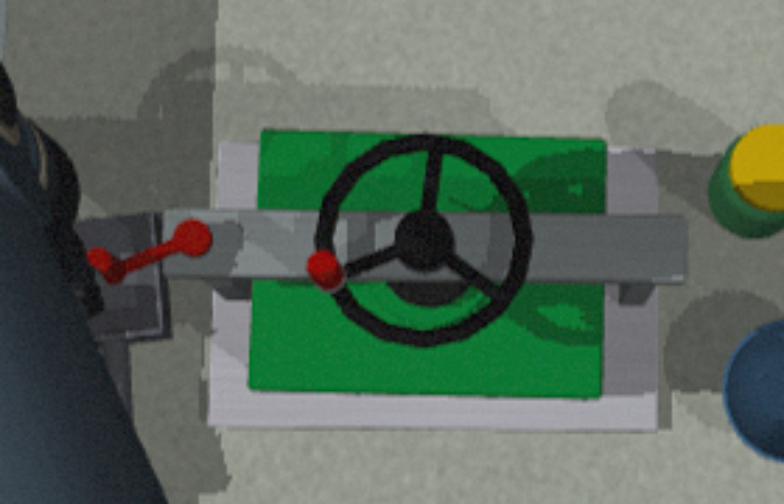

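The wrist view shows the lever grip (327,340) centred between the pads. In the top view the wheel has stayed put, with its handle at -4.32 rad. Next, the lever swing.

```bash
python3 - <<'E'
from geo import *
b=.418;r=.055
def st(b,feed=.06):
    u=np.array([-np.sin(b),np.cos(b)]);t=-np.array([np.cos(b),np.sin(b)])
    move_l(np.r_[PV+r*u,.246],R(b),feed=feed);sleep(.08);s=sense()
    f=s["wrist_force"];p=s["position"][:2]-PV
    print(*np.round([b,np.arctan2(-p[0],p[1]),np.hypot(*p),-f[:2]@t,f[:2]@u,f[2],s["time_s"]],3));return -f[:2]@t
while b<1.5:
    b=min(b+.12,1.5);st(b)
while b<1.68:
    b+=.025
    if st(b)>9: break
E
```

```text
0.538 0.537 0.055 -2.503 0.01 6.559 33.375
0.658 0.659 0.055 -0.947 1.411 6.755 33.725
0.778 0.78 0.055 -2.782 0.241 7.109 34.075
0.898 0.901 0.055 -3.568 0.813 6.66 34.425
1.018 1.023 0.055 -2.185 1.219 7.734 34.775
1.138 1.144 0.055 -2.86 0.767 7.697 35.125
1.258 1.266 0.055 -1.942 2.337 7.163 35.475
1.378 1.388 0.055 -2.571 2.59 7.28 35.825
1.498 1.509 0.055 -2.302 2.088 7.889 36.175
1.5 1.509 0.055 -1.661 2.558 7.296 36.508
1.525 1.529 0.055 -1.175 1.891 6.647 36.842
1.55 1.554 0.055 -2.019 2.942 6.487 37.175
1.575 1.58 0.055 -1.106 2.915 7.534 37.508
1.6 1.583 0.055 1.159 2.805 6.448 37.842
1.625 1.585 0.055 5.806 0.186 4.448 38.175
1.65 1.586 0.055 7.286 -1.372 2.489 38.508
1.675 1.586 0.054 9.534 -1.643 0.601 38.842
```

```bash
python3 - <<'E'
from geo import *
import cv2
command_gripper(.05);sleep(.1)
p=sense()["position"];move_l([*p[:2],.36],feed=.2)
movep(np.array([.25,.5,.38]),R(1.2));sleep(.3)
s=sense();print(s["position"],s["wrist_force"],s["time_s"])
p,d=camera("top");cv2.imwrite("pics/t3.png",cv2.resize(p[140:340,120:450,::-1],None,fx=2.4,fy=2.4))
P=cloud("top",p,d);q=p.astype(int);red=(q[...,0]>110)&(q[...,1]<60)&(q[...,2]<60)
for n,z0,z1,y,c in (("handle",.262,.275,.109,C),("grip",.247,.262,.259,PV)):
    m=red&(P[...,2]>z0)&(P[...,2]<z1)&(abs(P[...,1]-y)<.08)&(abs(P[...,0]-.53)<.1)
    if n=="grip": m&=P[...,1]>.2
    h=np.median(P[m],0);print(n,h,m.sum(),np.arctan2(*(h[:2]-c)[::-1]))
E
```

```text
[0.25071942 0.49959214 0.37997251] [0.22557972 0.84691988 0.38450075] 41.675
handle [0.51869486 0.16831377 0.26610044] 86 1.9952466461549094
grip [0.48979497 0.2590338  0.25169357] 59 3.140985808881676
```

View pics/t3.png

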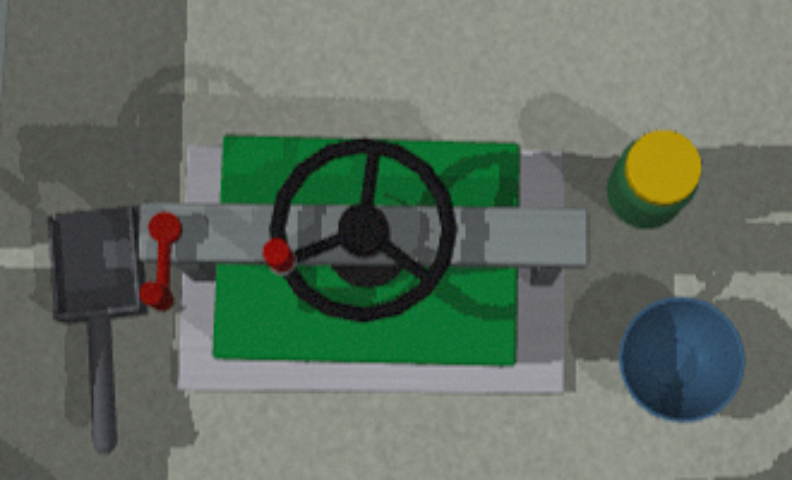

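The lever grip (157,295) points straight to the front from its pivot (165,228). The wheel handle is at (278,255), and the tub, jar, bowl and scoop look undisturbed. I'm handing in.

```bash
python3 -c "
from rig import *
print(finish_job(), sense()['time_s'])"
```

```text
the job is handed in; nothing more can be done
the job is handed in; nothing more can be done
```

The tub is clamped and the lock lever is round at its front stop. I handed the job in shortly after 41.7 s on the robot's clock, with the gripper clear of everything.

- **Handwheel:** I wound it clockwise about 6.9 rad. The foot touched after about 6.0 rad. The push at the pauses rose from about 7–7.7 N running free to 13.8 N, so roughly 6–6.5 N above free against the 6 N target. Free running itself varied by about 1 N round the circle, so the rise is known only to about ±0.7 N, still inside the 3.5–9.5 N window.
- **Lock lever:** I swung it until it stopped moving at 1.585 rad from the press's +y, where the push built up to 9.5 N. The last top picture shows it pointing straight to the front.
- **Last checks:** The tub, jar, bowl and scoop look undisturbed, judged by eye from the top picture only.
- **One small disagreement:** The handle's angle read 1.964 rad after I let go of the wheel, with the arm partly in view, and 1.995 rad at the end. That is about 2 mm at the handle, which is within the camera error. If it were real, it would mean about 0.2 N less.

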